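Clear the overtall vial and close the sample box

TASK

The lid will not go down on the sample box because one of its vials is too tall. Take the tall vial out and stand it upright in the bore of the vial stand, then put the loose lid on the box so that it sits fully down on the rim all round. The short vials stay in the box; do not disturb the bottles behind.

Things in the scene. Friction and masses are not known exactly. Their poses are not given: they have to be found in the camera images.
- sample_box: open grey box fixed to the bench, 70 (x) x 102 (y) x 56 mm high, walls and floor 3 mm; dividers as high as the rim make 2 x 3 square wells of about 30 mm, centres at x = +-17 and y = 0, +-33 mm; four wells hold vials, two are empty. Origin: centre of its underside; x along its short side, y along its long side, z up
- lid_grip (a point): loose grey lid of the box, skirt down on the bench. Plate 81 (x) x 113 (y) x 3 mm; skirt hangs 14 mm below it, foot flared (to 86 x 118), fits round the box with 3 mm play a side until the plate meets the rim, either way round. Grip rib on top: 16 (x) x 62 (y) x 28 mm high. Point: rib centre, 31 mm above the skirt's foot; 73 mm above the box's underside when seated. y along rib and box's long side. 0.08-0.17 kg
- vial_stand: aluminium block fixed to the bench, 56 x 56 x 45 mm high, with one upright round bore in the middle of its top: 27 mm wide, 38 mm deep (bore floor 7 mm above the underside), mouth chamfered 3 mm. Origin: centre of its underside; z up
- tall_vial_mid (a point): the tall vial: pale body 21 mm in diameter, dark screw cap 22 mm in diameter and 20 mm high on top, 78 mm tall in all, 20 g. It starts upright in one of the wells, on the box floor, and rises 25 mm above the rim. Point: its centre, 39 mm above its foot; z along its axis, up. In the stand's bore the point is 46 mm above the stand's underside
- short_vial_a_mid (a point): screw-cap vial, pale body and dark cap, 18 mm diameter, 48 mm tall, standing upright in one of the box's wells, below the rim; it stays there. Point: its centre, half-way up; z along its axis
- short_vial_b_mid (a point): screw-cap vial, pale body and dark cap, 19 mm diameter, 42 mm tall, standing upright in one of the box's wells, below the rim; it stays there. Point: its centre, half-way up; z along its axis
- short_vial_c_mid (a point): screw-cap vial, pale body and dark cap, 18 mm diameter, 48 mm tall, standing upright in one of the box's wells, below the rim; it stays there. Point: its centre, half-way up; z along its axis
- white_bottle_mid (a point): white screw-cap bottle, 61 mm diameter, 126 mm tall, loose bystander standing beyond the work. Point: its centre, half-way up
- red_cap_bottle_mid (a point): white reagent bottle with a wide red cap, 57 mm diameter, 113 mm tall, loose bystander standing beyond the work. Point: its centre, half-way up
Mind the look-alikes: they are no part of the job. What is shaped like the part that bears tall_vial_mid but green is not meant.

How it is judged:
By the outcome, as a careful person would: the job done as asked, in the order asked, and still so for the second after the job is handed in, with the robot touching nothing.
It also fails if it takes over 58 s, if anything falls off the work surface, if the arm or the gripper's body presses on something with over 40 N, if the wrist force passes 120 N, or if a joint passes its speed limit or range.

ROBOT

A 6-joint arm with a two-finger parallel gripper is mounted at the origin on the work surface; the furniture and walls round the work are solid. World frame = base frame: x ahead of the robot, y to its left, z up, the work surface at z = 0. Lengths are in m, angles in rad, forces in N, time in s.
With the tool pointing down it reaches from about 0.275 to 0.825 m from the base axis. Payload 5.2 kg.
Tool frame: the origin (TCP) lies on the centre line of the jaws, within the pads' length; the fingertips stand 19 mm ahead of it and the grasp point (between the pads) is the TCP; z points along the fingers, x is the direction in which the jaws open and shut, and the axes are right-handed (so a half turn about z gives the same grasp; the last joint's range is limited). The gripper opens to 93 mm and grips with 3 to 60 N. Pads are 15 mm wide; open, the fingers measure 128 mm over their backs; the gripper's body (75 mm by 188 mm) begins 65 mm behind the grasp point.
Start: joints at [-1.451, 0.259, 1.535, -0, 1.348, -0.203], TCP at [0.174, -0.522, 0.238] pointing down, gripper open.
Joint ranges: [-3.14, 3.14], [-0.91, 2.08], [0.19, 2.58], [-1.22, 4.36], [0.22, 2.71], [-3.12, 3.12]. Speed limits (rad/s): [2.57, 2.57, 3.14, 3.14, 3.14, 3.14].

INTERFACE

Orientations are given as a unit quaternion [x, y, z, w].
In Python, from plant import bot gives the robot as it stands. The module is installed in compiled form; this text tells all that it offers.
- The arm moves only by the tool move_arm, never from a script. Its argument "series" is a list of rows, each an object of numbers: "jaw": the closure in counts, from 0 (fully open) to 255 (shut); "x", "y", "z": the shift along the tool's x, y, z in m; "rx", "ry", "rz": the turn, a rotation vector about the tool's x, y, z in degrees. In form: [{"jaw": .., "x": .., "y": .., "z": .., "rx": .., "ry": .., "rz": ..}, ...]. A call has 1 to 8 rows; each row shifts and turns the commanded pose from where the row before left it, along the tool's axes as they then stand; what a row does not reach is not made up. A row lasts 1/12 s, in which the tool goes at most 41.7 mm and 7.16 degrees, less where a joint would pass 70% of its speed; a pose out of reach is approached as far as the arm can. A call with a gripper value outside its range is refused whole. The fingers move at their own pace and stop on an object; "squeeze" is the grip in N (left out, the last holds). Time passes only in rows, so rows that do not move let the fingers close. It gives the time, the measured TCP pose, the force and the opening at its end, in the units of the state.
- bot.read_state(): the state, without advancing time (a new reading comes with each control period).
- bot.capture(name): name is "scene" or "top" or "wrist"; returns (picture, depth): 420x560x3 uint8, blue, green, red; 420x560 float32, m along the optical axis (not along the pixel's ray), 0 where there is no reading.
- bot.calibration(name): a dict with "fx", "fy", "cx", "cy" (pixels), "cam_to_world" (4x4, takes a point from camera to world coordinates). Camera axes: x right, y up, looking along -z (the intrinsics and any distortion apply to the point x, -y, -z); pixel columns grow to the right and rows downward; lengths in m; the calibration is good to about 2 mm. A picture is of the moment at which its call begins: read the wrist's pose just before it. calibration takes no time and is no camera call; for the wrist camera it gives the pose at the moment of the call.
- bot.sign_off(): hands the job in, once; it reports no verdict.
Trained networks look in the newest picture that a camera, given by its name, has taken for a name from the list of things; names that differ only in an ending like _2 or _b are one class to them, and where a whole thing is asked for, a point or a joint stands for the part that bears it (a point fixed in the world has none). Each returns a list of dicts, best first, with "score" (0 to 1); they miss things now and then, are a little off and sometimes report something else, mostly with a low value. They report only what shows in the picture. A call takes as long as a camera call. They do not tell look-alikes from the thing itself.
- bot.boxes_of(camera, query): "location" ([column, row] as shares, 0 to 1, of the picture: columns of its width, rows of its height, amid what is visible of it).
- bot.masks_of(camera, query): "mask" (420x560 bool, what is visible of it) and "location" ([column, row] as shares, 0 to 1, of the picture: columns of its width, rows of its height, amid what is visible of it).
The state is a dict: "time": time; "joints": joint angles; "qvel": joint speeds; "joint_torque": joint torques, N m; "ee_pos": TCP position; "tcp_rot": TCP orientation; "wrist_force": force on the tool from outside, world axes, zero at the start; "moment": the same for the moment, N m; "width": opening from 0.0 (shut) to 1.0 (fully open).
Only numpy, scipy, OpenCV 4.12 (cv2) and the standard library are available. Lean on these libraries where they do the work, as an engineer would, in place of code of your own. Each camera call takes 0.05 s, during which the arm holds its last target.

## Working session

There is one attempt and no reset: what is moved stays moved. The work goes in short steps, Python scripts to look and compute and a tool call to move; the robot and the scene stay as the last step left them, time stands still between calls to the robot, and variables do not carry over. Pictures are saved under pics/ and viewed, and the job is handed in when it is done.

Besides the shell and the picture viewer there is one more tool, called after ">>>" as name(argument=value, ...) on one line, values as JSON. move_arm: Moves the arm, as the interface text tells. Its arguments: {"type":"object","properties":{"series":{"type":"array"},"squeeze":{"type":"number"}},"required":["series"]}

```bash
mkdir -p pics; cat > h.py <<'E'
import numpy as np, cv2
from plant import bot
def world(cal,u,v,d):
    T=np.array(cal["cam_to_world"]);
    x=(np.asarray(u)-cal["cx"])/cal["fx"]*d; y=(np.asarray(v)-cal["cy"])/cal["fy"]*d
    P=np.stack([x,-y,-d*np.ones_like(x),np.ones_like(x)],-1)
    return (P@T.T)[...,:3]
def proj(cal,P):
    T=np.linalg.inv(np.array(cal["cam_to_world"])); P=np.atleast_2d(P)
    p=(np.c_[P,np.ones(len(P))]@T.T)
    return np.c_[cal["cx"]+cal["fx"]*p[:,0]/-p[:,2], cal["cy"]-cal["fy"]*p[:,1]/-p[:,2]]
def cloud(name):
    img,d=bot.capture(name); cal=bot.calibration(name)
    vv,uu=np.mgrid[0:420,0:560]
    return img,d,cal,world(cal,uu.astype(float),vv.astype(float),d)
E
python3 - <<'E'
from h import *
s=bot.read_state(); print({k:np.round(v,3).tolist() for k,v in s.items()})
for n in ["scene","top"]:
    img,d,cal,W=cloud(n); cv2.imwrite(f"pics/{n}0.png",img); np.savez(f"{n}0.npz",img=img,d=d,W=W,T=cal["cam_to_world"])
    print(n,{k:(np.round(v,3).tolist()) for k,v in cal.items()})
E
```

```text
{'time': 0.0, 'joints': [-1.451, 0.259, 1.536, 0.0, 1.348, -0.203], 'qvel': [0.0, -0.002, -0.002, -0.001, -0.001, -0.001], 'joint_torque': [-0.002, -43.732, -28.4, 0.072, 0.041, -0.0], 'ee_pos': [0.174, -0.521, 0.237], 'tcp_rot': [0.812, -0.584, -0.001, -0.001], 'wrist_force': [0.246, -0.117, -0.155], 'moment': [0.029, -0.027, -0.01], 'width': 0.997}
scene {'fx': 451.615, 'fy': 451.615, 'cx': 286.351, 'cy': 205.71, 'cam_to_world': [[-0.641, 0.655, -0.401, 0.172], [-0.768, -0.548, 0.331, 0.371], [-0.003, 0.52, 0.854, 0.9], [0.0, 0.0, 0.0, 1.0]]}
top {'fx': 447.781, 'fy': 447.781, 'cx': 279.299, 'cy': 212.188, 'cam_to_world': [[-0.017, 0.997, -0.072, 0.483], [-1.0, -0.015, 0.021, 0.078], [0.02, 0.072, 0.997, 0.953], [0.0, 0.0, 0.0, 1.0]]}
```

View pics/scene0.png

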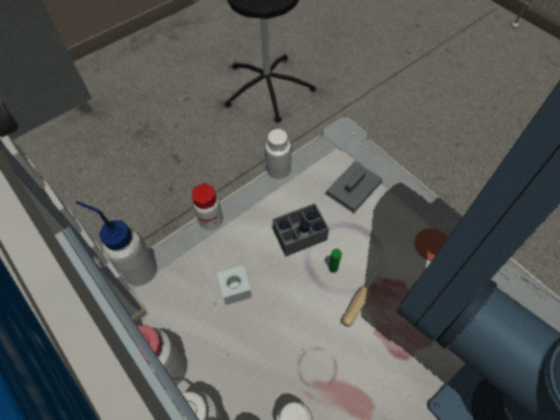

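View pics/top0.png

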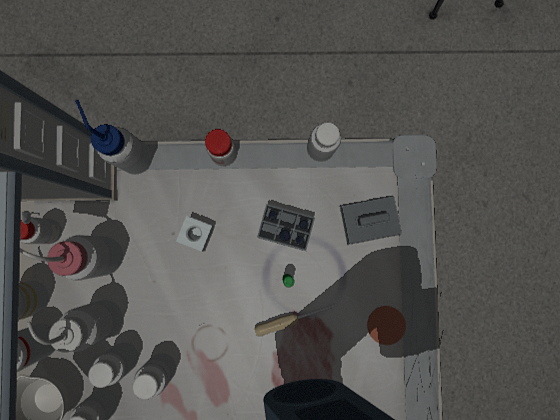

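The top view shows the box at (286,225), the lid at (371,220), the stand at (195,232) and a green look-alike vial standing at (288,275). The scene view shows the box at (300,228), with a taller dark cap at about (304,226).

```bash
python3 - <<'E'
import numpy as np,cv2
a=np.load("top0.npz"); b=np.load("scene0.npz")
def up(im,f): return cv2.convertScaleAbs(cv2.resize(im,None,fx=f,fy=f,interpolation=cv2.INTER_CUBIC),alpha=1.8,beta=10)
c1=up(a["img"][185:265,165:415],3.0); cv2.imwrite("pics/crop_top.png",c1)
cv2.imwrite("pics/crop_scene.png",up(b["img"][150:310,210:400],3.6))
W=a["W"];d=a["d"]
for n,(u0,u1,v0,v1,lo,hi) in dict(stand=(165,225,205,260,.035,.055),box=(250,322,190,260,.045,.064),tall=(250,322,190,260,.07,.1),lidplate=(330,410,190,250,.008,.022),rib=(330,410,190,250,.032,.06)).items():
    w=W[v0:v1,u0:u1].reshape(-1,3); dd=d[v0:v1,u0:u1].ravel()
    w=w[(dd>0)&(w[:,2]>lo)&(w[:,2]<hi)]
    r=cv2.minAreaRect((w[:,:2]*1000).astype(np.float32)) if len(w)>3 else None
    print(n,len(w),np.round(np.median(w,0),4) if len(w) else '',r)
wb=W[260:300,250:270].reshape(-1,3); print("bench z",np.median(wb[:,2]))
E
```

```text
stand 656 [0.508  0.2327 0.0438] ((508.6583251953125, 233.19436645507812), (56.45909881591797, 56.16163635253906), 67.73811340332031)
box 558 [0.5192 0.0429 0.0515] ((517.94091796875, 47.04673385620117), (102.0617446899414, 70.07978057861328), 73.5364990234375)
tall 105 [0.5017 0.0516 0.0792] ((501.4335021972656, 50.94544982910156), (20.980751037597656, 21.00821876525879), 62.607975006103516)
lidplate 1813 [ 0.5307 -0.1326  0.0164] ((532.736328125, -134.86199951171875), (81.1589126586914, 114.18012237548828), 9.805020332336426)
rib 241 [ 0.5323 -0.1335  0.0441] ((532.5806884765625, -134.18650817871094), (15.857573509216309, 61.28166198730469), 9.91116714477539)
bench z -0.0005320996664041067
```

View pics/crop_top.png

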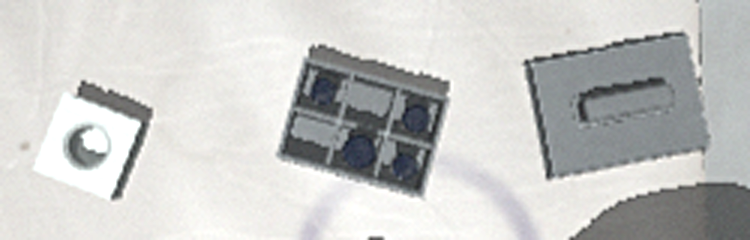

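View pics/crop_scene.png

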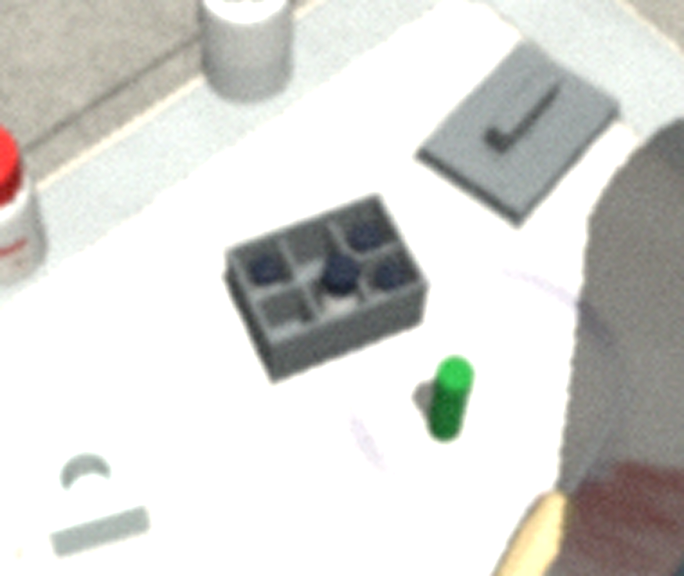

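Two things could be the tall vial. One is the dark-capped one standing proud in the box's middle well, at scene (304,226) and top (285,234). The other is the all-green one on the bench, at scene (335,260) and top (288,275). The task rules out green and says the vial is in a well with a dark cap, and the enlarged crop confirms the one in the box. Next I'll cross-check the positions with the second camera and locate the bystanders.

```bash
python3 - <<'E'
import numpy as np,cv2
a=np.load("top0.npz"); b=np.load("scene0.npz")
W=b["W"];d=b["d"]
ok=d>0
def rect(W,ok,c,r,lo,hi):
    m=ok&(np.hypot(W[...,0]-c[0],W[...,1]-c[1])<r)&(W[...,2]>lo)&(W[...,2]<hi)
    w=W[m]; return len(w), (np.round(np.median(w[:,2]),4),cv2.minAreaRect((w[:,:2]*1000).astype(np.float32))) if len(w)>4 else None
for nm,z in (("top",a),("scene",b)):
    W=z["W"];ok=z["d"]>0
    print(nm)
    for n,c,r,lo,hi in [("stand",(.508,.233),.05,.036,.055),("box",(.518,.047),.075,.046,.064),("tall",(.5015,.051),.03,.072,.1),("plate",(.532,-.134),.09,.008,.024),("rib",(.532,-.134),.06,.036,.06),("green",(.40,.04),.06,.06,.1),("red",(.69,.19),.1,.09,.15),("white",(.69,-.04),.1,.1,.16)]:
        print(n,rect(W,ok,c,r,lo,hi))
E
```

```text
top
stand (653, (np.float64(0.0438), ((508.6583251953125, 233.19436645507812), (56.45909881591797, 56.16163635253906), 67.73811340332031)))
box (530, (np.float64(0.052), ((517.94091796875, 47.04673385620117), (102.0617446899414, 70.07978057861328), 73.5364990234375)))
tall (103, (np.float64(0.0793), ((501.8562927246094, 50.77660369873047), (20.675891876220703, 20.862947463989258), 44.53949737548828)))
plate (1815, (np.float64(0.0164), ((532.736328125, -134.86199951171875), (81.1589126586914, 114.18012237548828), 9.805020332336426)))
rib (237, (np.float64(0.0442), ((532.5806884765625, -134.18650817871094), (15.857573509216309, 61.28166198730469), 9.91116714477539)))
green (106, (np.float64(0.0761), ((411.6905822753906, 45.03092956542969), (21.074050903320312, 21.575706481933594), 64.2598648071289)))
red (563, (np.float64(0.1108), ((681.3722534179688, 176.29270935058594), (48.521690368652344, 48.22529983520508), 32.90623092651367)))
white (499, (np.float64(0.1237), ((690.8457641601562, -32.362220764160156), (44.42913055419922, 44.64742660522461), 79.81712341308594)))
scene
stand (661, 
[... 370 characters left out ...]
9.559654235839844)))
plate (1232, (np.float64(0.0171), ((530.0511474609375, -132.16122436523438), (82.83687591552734, 116.66423034667969), 9.978266716003418)))
rib (180, (np.float64(0.0444), ((529.8757934570312, -132.08041381835938), (17.023345947265625, 62.99153518676758), 11.11215591430664)))
green (123, (np.float64(0.0769), ((408.6290588378906, 47.239173889160156), (22.798439025878906, 20.92519187927246), 85.76703643798828)))
red (482, (np.float64(0.1111), ((678.4293823242188, 177.5985870361328), (46.749141693115234, 50.001861572265625), 58.66971969604492)))
white (370, (np.float64(0.124), ((687.9121704101562, -30.08904266357422), (42.745361328125, 45.52124786376953), 50.12696838378906)))
```

```bash
cat >> h.py <<'E'
from scipy.spatial.transform import Rotation as Rn
def plan(target,ang=None,tilt_fix=True):
    """shift in current tool axes (mm) to world target; then rz (deg) to bring tool x to world angle ang, plus residual tilt"""
    s=bot.read_state(); R=Rn.from_quat(s["tcp_rot"]).as_matrix()
    sh=R.T@(np.array(target)-s["ee_pos"])*1000
    a0=np.degrees(np.arctan2(R[1,0],R[0,0]))
    print("t",round(s["time"],2),"pos",np.round(s["ee_pos"],4),"ang",round(a0,2),"tiltz",np.round(R[:,2],4),"F",np.round(s["wrist_force"],1),"w",round(s["width"],3))
    print("shift mm",np.round(sh,1),"norm",round(np.linalg.norm(sh),1))
    if ang is not None:
        c=np.radians(ang); Rt=np.array([[np.cos(c),np.sin(c),0],[np.sin(c),-np.cos(c),0],[0,0,-1]])
        print("rotvec deg",np.round(np.degrees(Rn.from_matrix(R.T@Rt).as_rotvec()),2))
E
python3 - <<'E'
from h import *
plan([0.5005,0.052,0.20],-16.5)
E
```

```text
t 0.1 pos [ 0.1744 -0.5211  0.2369] ang -71.5 tiltz [-2.0e-04  1.6e-03 -1.0e+00] F [-0.5 -0.9  0.5] w 0.995
shift mm [-440.  -491.    37.8] norm 660.4
rotvec deg [ -0.06   0.08 -55.  ]
```

>>> move_arm(series=[{"x": -0.022,"y": -0.02455,"z": 0},{"x": -0.022,"y": -0.02455,"z": 0},{"x": -0.022,"y": -0.02455,"z": 0},{"x": -0.022,"y": -0.02455,"z": 0},{"x": -0.022,"y": -0.02455,"z": 0},{"x": -0.022,"y": -0.02455,"z": 0},{"x": -0.022,"y": -0.02455,"z": 0},{"x": -0.022,"y": -0.02455,"z": 0}])

```text
invalid input at $.series[0]: expected keys jaw, x, y, z, rx, ry, rz
```

>>> move_arm(series=[{"x": -0.022,"y": -0.02455,"z": 0},{"x": -0.022,"y": -0.02455,"z": 0},{"x": -0.022,"y": -0.02455,"z": 0},{"x": -0.022,"y": -0.02455,"z": 0},{"x": -0.022,"y": -0.02455,"z": 0},{"x": -0.022,"y": -0.02455,"z": 0},{"x": -0.022,"y": -0.02455,"z": 0},{"x": -0.022,"y": -0.02455,"z": 0}])

```text
invalid input at $.series[0]: expected keys jaw, x, y, z, rx, ry, rz
```

>>> move_arm(series=[{"x": -0.022,"y": -0.02455,"z": 0.0},{"x": -0.022,"y": -0.02455,"z": 0},{"x": -0.022,"y": -0.02455,"z": 0},{"x": -0.022,"y": -0.02455,"z": 0},{"jaw": 60},{"jaw": 118}])

```text
invalid input at $.series[0]: expected keys jaw, x, y, z, rx, ry, rz
```

>>> move_arm(series=[{"rz": -6.875},{"rz": -6.875},{"rz": -6.875},{"rz": -6.875},{"rz": -6.875},{"rz": -6.875},{"rz": -6.875},{"rz": -6.875}])

```text
invalid input at $.series[0]: expected keys jaw, x, y, z, rx, ry, rz
```

```bash
python3 - <<'E'
from h import *
plan([0.5005,0.052,0.20],-16.5)
img,d,cal,W=cloud("wrist"); cv2.imwrite("pics/w1.png",img); np.savez("w1.npz",img=img,d=d,W=W)
ok=d>0
for n,c,r,lo,hi in [("box",(.517,.048),.075,.046,.064),("tall",(.5005,.052),.03,.072,.1),("stand",(.5076,.234),.05,.036,.055),("green",(.41,.046),.03,.06,.1)]:
    m=ok&(np.hypot(W[...,0]-c[0],W[...,1]-c[1])<r)&(W[...,2]>lo)&(W[...,2]<hi); w=W[m]
    print(n,len(w), (np.round(np.median(w,0),4),cv2.minAreaRect((w[:,:2]*1000).astype(np.float32))) if len(w)>4 else None)
E
```

```text
t 0.1 pos [ 0.1744 -0.5211  0.2369] ang -71.5 tiltz [-2.0e-04  1.6e-03 -1.0e+00] F [-0.5 -0.9  0.5] w 0.995
shift mm [-440.  -491.    37.8] norm 660.4
rotvec deg [ -0.06   0.08 -55.  ]
box 0 None
tall 0 None
stand 0 None
green 0 None
```

View pics/w1.png

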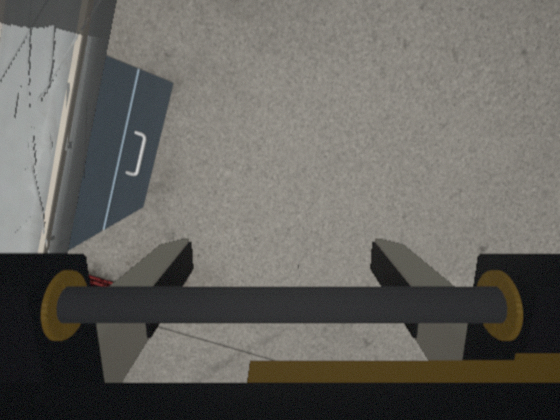

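The moves were refused because every key is required in each row. The wrist view is still over the floor beside the bench, so nothing has moved. I'll resend with full rows.

>>> move_arm(series=[{"jaw": 0,"x": -0.022,"y": -0.02455,"z": 0,"rx": 0,"ry": 0,"rz": 0},{"jaw": 0,"x": -0.022,"y": -0.02455,"z": 0,"rx": 0,"ry": 0,"rz": 0},{"jaw": 0,"x": -0.022,"y": -0.02455,"z": 0,"rx": 0,"ry": 0,"rz": 0},{"jaw": 0,"x": -0.022,"y": -0.02455,"z": 0,"rx": 0,"ry": 0,"rz": 0},{"jaw": 0,"x": -0.022,"y": -0.02455,"z": 0,"rx": 0,"ry": 0,"rz": 0},{"jaw": 0,"x": -0.022,"y": -0.02455,"z": 0,"rx": 0,"ry": 0,"rz": 0},{"jaw": 0,"x": -0.022,"y": -0.02455,"z": 0,"rx": 0,"ry": 0,"rz": 0},{"jaw": 0,"x": -0.022,"y": -0.02455,"z": 0,"rx": 0,"ry": 0,"rz": 0}])

```text
time: 0.82
ee_pos: [0.3053, -0.2907, 0.2375]
tcp_rot: [0.811, -0.584, -0.0, -0.0]
wrist_force: [0.4, 0.1, 0.7]
width: 1.001
```

>>> move_arm(series=[{"jaw": 0,"x": -0.022,"y": -0.02455,"z": 0,"rx": 0,"ry": 0,"rz": 0},{"jaw": 0,"x": -0.022,"y": -0.02455,"z": 0,"rx": 0,"ry": 0,"rz": 0},{"jaw": 0,"x": -0.022,"y": -0.02455,"z": 0,"rx": 0,"ry": 0,"rz": 0},{"jaw": 0,"x": -0.022,"y": -0.02455,"z": 0,"rx": 0,"ry": 0,"rz": 0},{"jaw": 0,"x": -0.022,"y": -0.02455,"z": 0,"rx": 0,"ry": 0,"rz": 0},{"jaw": 0,"x": -0.022,"y": -0.02455,"z": 0,"rx": 0,"ry": 0,"rz": 0},{"jaw": 0,"x": -0.022,"y": -0.02455,"z": 0,"rx": 0,"ry": 0,"rz": 0},{"jaw": 0,"x": -0.022,"y": -0.02455,"z": 0,"rx": 0,"ry": 0,"rz": 0}])

```text
time: 1.48
ee_pos: [0.4357, -0.0615, 0.2376]
tcp_rot: [0.812, -0.584, 0.0, 0.0]
wrist_force: [0.8, -0.4, 0.4]
width: 1.002
```

>>> move_arm(series=[{"jaw": 0,"x": -0.022,"y": -0.02455,"z": 0,"rx": 0,"ry": 0,"rz": 0},{"jaw": 0,"x": -0.022,"y": -0.02455,"z": 0,"rx": 0,"ry": 0,"rz": 0},{"jaw": 0,"x": -0.022,"y": -0.02455,"z": 0,"rx": 0,"ry": 0,"rz": 0},{"jaw": 0,"x": -0.022,"y": -0.02455,"z": 0,"rx": 0,"ry": 0,"rz": 0},{"jaw": 60,"x": 0,"y": 0,"z": 0,"rx": 0,"ry": 0,"rz": 0},{"jaw": 110,"x": 0,"y": 0,"z": 0,"rx": 0,"ry": 0,"rz": 0}])

```text
time: 1.98
ee_pos: [0.5006, 0.0528, 0.2371]
tcp_rot: [0.813, -0.583, -0.0, 0.0]
wrist_force: [-0.0, -0.1, 0.4]
width: 0.906
```

>>> move_arm(series=[{"jaw": 110,"x": 0,"y": 0,"z": 0,"rx": 0,"ry": 0,"rz": -6.875},{"jaw": 110,"x": 0,"y": 0,"z": 0,"rx": 0,"ry": 0,"rz": -6.875},{"jaw": 110,"x": 0,"y": 0,"z": 0,"rx": 0,"ry": 0,"rz": -6.875},{"jaw": 110,"x": 0,"y": 0,"z": 0,"rx": 0,"ry": 0,"rz": -6.875},{"jaw": 110,"x": 0,"y": 0,"z": 0,"rx": 0,"ry": 0,"rz": -6.875},{"jaw": 110,"x": 0,"y": 0,"z": 0,"rx": 0,"ry": 0,"rz": -6.875},{"jaw": 110,"x": 0,"y": 0,"z": 0,"rx": 0,"ry": 0,"rz": -6.875},{"jaw": 110,"x": 0,"y": 0,"z": 0,"rx": 0,"ry": 0,"rz": -6.875}])

```text
time: 2.65
ee_pos: [0.4998, 0.05, 0.2375]
tcp_rot: [0.99, -0.141, -0.0, 0.0]
wrist_force: [0.4, 0.1, 0.8]
width: 0.571
```

```bash
python3 - <<'E'
from h import *
plan([0.5005,0.052,0.20],-16.5)
img,d,cal,W=cloud("wrist"); cv2.imwrite("pics/w2.png",img); np.savez("w2.npz",img=img,d=d,W=W)
ok=d>0
for n,c,r,lo,hi in [("box",(.517,.048),.075,.046,.064),("tall",(.5005,.052),.03,.072,.1),("stand",(.5076,.234),.05,.036,.055),("green",(.41,.046),.03,.06,.1)]:
    m=ok&(np.hypot(W[...,0]-c[0],W[...,1]-c[1])<r)&(W[...,2]>lo)&(W[...,2]<hi); w=W[m]
    print(n,len(w), (np.round(np.median(w,0),4),cv2.minAreaRect((w[:,:2]*1000).astype(np.float32))) if len(w)>4 else None)
E
```

```text
t 2.65 pos [0.4998 0.05   0.2375] ang -16.26 tiltz [-8.e-04 -4.e-04 -1.e+00] F [0.4 0.1 0.8] w 0.571
shift mm [ 0.1 -2.2 37.5] norm 37.6
rotvec deg [0.04 0.03 0.24]
box 2534 (array([0.5189, 0.0549, 0.0517]), ((516.6134643554688, 49.343711853027344), (102.5428695678711, 70.19100189208984), 74.05827331542969))
tall 468 (array([0.5003, 0.0541, 0.0801]), ((500.0982971191406, 53.54684829711914), (21.469663619995117, 21.90060806274414), 32.479244232177734))
stand 1722 (array([0.4998, 0.2184, 0.0448]), ((500.33477783203125, 221.8572998046875), (27.49324607849121, 56.42034912109375), 68.5414810180664))
green 528 (array([0.4128, 0.0478, 0.0769]), ((410.6965026855469, 46.422760009765625), (21.542526245117188, 22.06235694885254), 31.70017433166504))
```

View pics/w2.png

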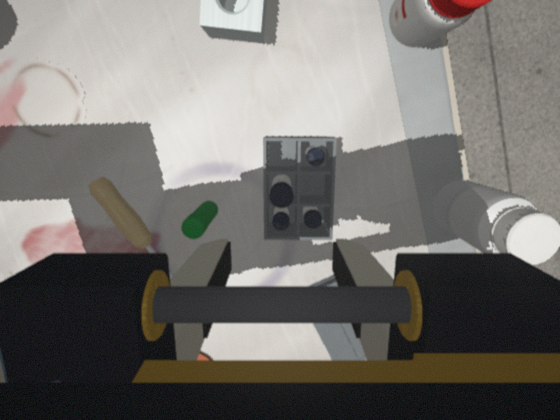

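The wrist view agrees to within 1 mm: tall vial cap at (283,192), box centred at (300,188). I'll descend on the cap and close.

>>> move_arm(series=[{"jaw": 110,"x": 0.0002,"y": -0.0025,"z": 0.03,"rx": 0,"ry": 0,"rz": 0.2},{"jaw": 110,"x": 0,"y": 0,"z": 0.035,"rx": 0,"ry": 0,"rz": 0},{"jaw": 110,"x": 0,"y": 0,"z": 0.035,"rx": 0,"ry": 0,"rz": 0},{"jaw": 110,"x": 0,"y": 0,"z": 0.03,"rx": 0,"ry": 0,"rz": 0},{"jaw": 110,"x": 0,"y": 0,"z": 0.02,"rx": 0,"ry": 0,"rz": 0},{"jaw": 110,"x": 0,"y": 0,"z": 0.009,"rx": 0,"ry": 0,"rz": 0},{"jaw": 110,"x": 0,"y": 0,"z": 0,"rx": 0,"ry": 0,"rz": 0}], squeeze=12)

```text
time: 3.28
ee_pos: [0.4996, 0.0531, 0.0768]
tcp_rot: [0.989, -0.147, -0.002, 0.0]
wrist_force: [0.4, -0.2, 0.4]
width: 0.566
```

>>> move_arm(series=[{"jaw": 150,"x": 0,"y": 0,"z": 0,"rx": 0,"ry": 0,"rz": 0},{"jaw": 180,"x": 0,"y": 0,"z": 0,"rx": 0,"ry": 0,"rz": 0},{"jaw": 210,"x": 0,"y": 0,"z": 0,"rx": 0,"ry": 0,"rz": 0},{"jaw": 240,"x": 0,"y": 0,"z": 0,"rx": 0,"ry": 0,"rz": 0},{"jaw": 240,"x": 0,"y": 0,"z": 0,"rx": 0,"ry": 0,"rz": 0},{"jaw": 240,"x": 0,"y": 0,"z": 0,"rx": 0,"ry": 0,"rz": 0},{"jaw": 240,"x": 0,"y": 0,"z": 0,"rx": 0,"ry": 0,"rz": 0},{"jaw": 240,"x": 0,"y": 0,"z": 0,"rx": 0,"ry": 0,"rz": 0}], squeeze=12)

```text
time: 3.95
ee_pos: [0.5021, 0.0538, 0.0794]
tcp_rot: [0.989, -0.145, 0.001, -0.0]
wrist_force: [-0.6, -0.4, 5.8]
width: 0.236
```

```bash
python3 - <<'E'
from h import *
plan([0.5005,0.052,0.155],-16.5)
E
```

```text
t 3.95 pos [0.5021 0.0538 0.0794] ang -16.7 tiltz [ 1.6e-03 -1.0e-04 -1.0e+00] F [-0.6 -0.4  5.8] w 0.236
shift mm [ -0.9   2.1 -75.6] norm 75.6
rotvec deg [-0.02 -0.09 -0.2 ]
```

>>> move_arm(series=[{"jaw": 240,"x": 0,"y": 0,"z": -0.01,"rx": 0,"ry": 0,"rz": 0},{"jaw": 240,"x": 0,"y": 0,"z": -0.02,"rx": 0,"ry": 0,"rz": 0},{"jaw": 240,"x": 0,"y": 0,"z": -0.02,"rx": 0,"ry": 0,"rz": 0},{"jaw": 240,"x": 0,"y": 0,"z": -0.02,"rx": 0,"ry": 0,"rz": 0},{"jaw": 240,"x": 0,"y": 0,"z": -0.02,"rx": 0,"ry": 0,"rz": 0},{"jaw": 240,"x": 0,"y": 0,"z": 0,"rx": 0,"ry": 0,"rz": 0}])

```text
time: 4.45
ee_pos: [0.5036, 0.0537, 0.1728]
tcp_rot: [0.989, -0.145, 0.003, -0.0]
wrist_force: [-0.0, 0.1, 0.2]
width: 0.232
```

```bash
python3 - <<'E'
from h import *
plan([0.5073,0.2348,0.168],-16.5)
img,d,cal,W=cloud("wrist"); cv2.imwrite("pics/w3.png",img)
img2,d,cal,W=cloud("scene"); cv2.imwrite("pics/s3.png",cv2.resize(img2[120:330,150:430],None,fx=2.8,fy=2.8))
plan([0.5073,0.2348,0.168],-16.5)
E
```

```text
t 4.45 pos [0.5036 0.0537 0.1728] ang -16.7 tiltz [ 6.8e-03 -7.0e-04 -1.0e+00] F [-0.   0.1  0.2] w 0.232
shift mm [ -48.6 -174.5    4.7] norm 181.2
rotvec deg [-0.07 -0.38 -0.2 ]
t 4.55 pos [0.5017 0.0538 0.1693] ang -16.7 tiltz [ 1.6e-03 -2.0e-04 -1.0e+00] F [0.3 0.3 0.2] w 0.233
shift mm [ -46.7 -175.     1.3] norm 181.1
rotvec deg [-0.02 -0.09 -0.2 ]
```

View pics/w3.png

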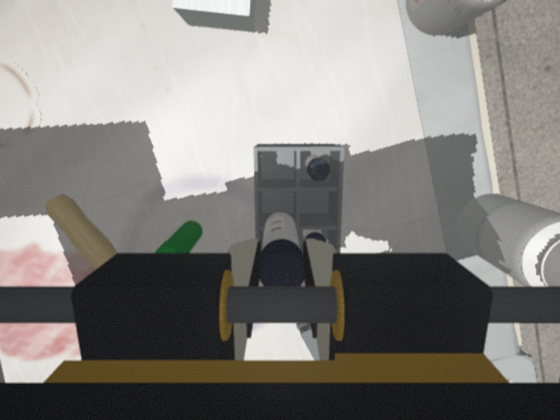

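View pics/s3.png

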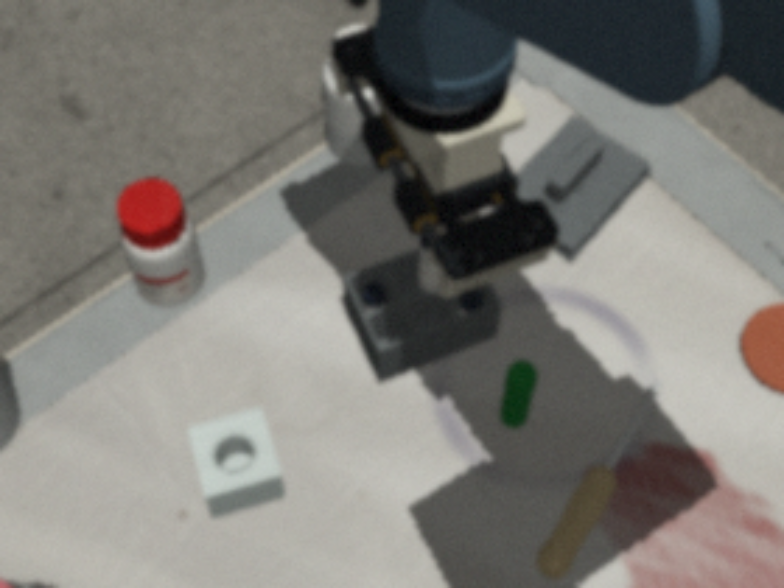

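>>> move_arm(series=[{"jaw": 240,"x": -0.005,"y": -0.019,"z": 0,"rx": 0,"ry": 0,"rz": 0},{"jaw": 240,"x": -0.008,"y": -0.03,"z": 0,"rx": 0,"ry": 0,"rz": 0},{"jaw": 240,"x": -0.008,"y": -0.03,"z": 0,"rx": 0,"ry": 0,"rz": 0},{"jaw": 240,"x": -0.008,"y": -0.03,"z": 0,"rx": 0,"ry": 0,"rz": 0},{"jaw": 240,"x": -0.008,"y": -0.03,"z": 0,"rx": 0,"ry": 0,"rz": 0},{"jaw": 240,"x": -0.006,"y": -0.022,"z": 0,"rx": 0,"ry": 0,"rz": 0},{"jaw": 240,"x": -0.004,"y": -0.014,"z": 0,"rx": 0,"ry": 0,"rz": 0},{"jaw": 240,"x": 0,"y": 0,"z": 0.02,"rx": 0,"ry": 0,"rz": 0}])

```text
time: 5.22
ee_pos: [0.5079, 0.2383, 0.15]
tcp_rot: [0.99, -0.144, 0.002, -0.001]
wrist_force: [0.5, -0.3, 0.4]
width: 0.238
```

>>> move_arm(series=[{"jaw": 240,"x": 0,"y": 0,"z": 0.01,"rx": 0,"ry": 0,"rz": 0},{"jaw": 240,"x": 0,"y": 0,"z": 0,"rx": 0,"ry": 0,"rz": 0},{"jaw": 240,"x": 0,"y": 0,"z": 0,"rx": 0,"ry": 0,"rz": 0}])

```text
time: 5.47
ee_pos: [0.5055, 0.2342, 0.137]
tcp_rot: [0.989, -0.145, -0.002, 0.001]
wrist_force: [0.2, 0.7, -0.8]
width: 0.233
```

```bash
python3 - <<'E'
from h import *
plan([0.5073,0.2350,0.128],-16.5)
img,d,cal,W=cloud("wrist"); cv2.imwrite("pics/w4.png",img); np.savez("w4.npz",img=img,d=d,W=W)
img2,d2,cal2,W2=cloud("scene"); cv2.imwrite("pics/s4.png",cv2.resize(img2[180:330,170:330],None,fx=3.9,fy=3.9))
np.savez("s4.npz",img=img2,d=d2,W=W2)
for n,c,im,dd,WW in (("wrist",cal,img,d,W),("scene",cal2,img2,d2,W2)):
    m=(dd>0)&(np.hypot(WW[...,0]-.5073,WW[...,1]-.235)<.05)&(WW[...,2]>.036)&(WW[...,2]<.052); w=WW[m]
    print(n,len(w),cv2.minAreaRect((w[:,:2]*1000).astype(np.float32)))
E
```

```text
t 5.47 pos [0.5055 0.2342 0.137 ] ang -16.73 tiltz [-0.004  -0.0011 -1.    ] F [ 0.2  0.7 -0.8] w 0.233
shift mm [ 1.5 -1.3  9. ] norm 9.2
rotvec deg [ 0.12  0.2  -0.23]
wrist 3625 ((508.5357360839844, 235.8093719482422), (56.39021301269531, 56.1434440612793), 67.75054931640625)
scene 98 ((496.6324157714844, 232.48495483398438), (52.419921875, 57.791378021240234), 50.0733757019043)
```

View pics/w4.png

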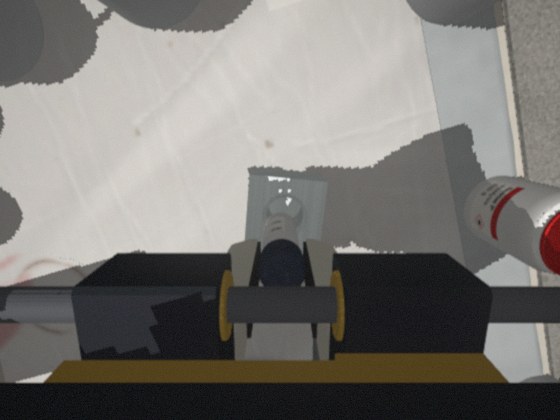

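View pics/s4.png

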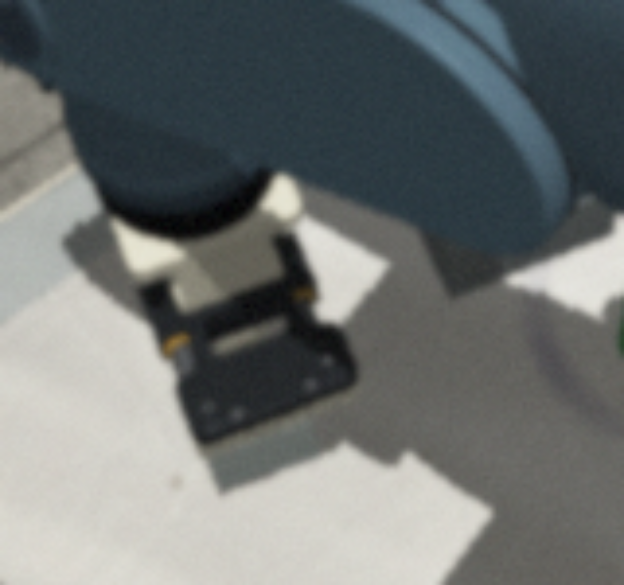

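>>> move_arm(series=[{"jaw": 240,"x": 0,"y": 0,"z": 0,"rx": 0,"ry": 0,"rz": 0},{"jaw": 240,"x": 0,"y": 0,"z": 0,"rx": 0,"ry": 0,"rz": 0},{"jaw": 240,"x": 0,"y": 0,"z": 0,"rx": 0,"ry": 0,"rz": 0},{"jaw": 240,"x": 0,"y": 0,"z": 0,"rx": 0,"ry": 0,"rz": 0},{"jaw": 240,"x": 0,"y": 0,"z": 0,"rx": 0,"ry": 0,"rz": 0},{"jaw": 240,"x": 0,"y": 0,"z": 0,"rx": 0,"ry": 0,"rz": 0}])

```text
time: 6.07
ee_pos: [0.5068, 0.2349, 0.1388]
tcp_rot: [0.989, -0.145, 0.0, -0.0]
wrist_force: [0.1, -0.2, 0.3]
width: 0.236
```

```bash
python3 - <<'E'
from h import *
from scipy.optimize import least_squares
plan([0.5073,0.2350,0.128],-16.5)
cal=bot.calibration("wrist")
img,d=bot.capture("wrist"); vv,uu=np.mgrid[0:420,0:560]; W=world(cal,uu*1.,vv*1.,d)
np.savez("w5.npz",img=img,d=d,W=W)
plan([0.5073,0.2350,0.128],-16.5)
c=bot.calibration("wrist"); print("cal drift mm",np.round((np.array(c["cam_to_world"])-np.array(cal["cam_to_world"]))[:3,3]*1000,2))
m=(d>0)&(np.hypot(W[...,0]-.5083,W[...,1]-.2355)<.05)&(W[...,2]>.036)&(W[...,2]<.052); w=W[m]
print(cv2.minAreaRect((w[:,:2]*1000).astype(np.float32)))
# vial
box=np.zeros_like(d,bool); box[195:285,255:310]=True
for lo,hi in ((.06,.075),(.075,.09),(.09,.105),(.105,.12),(.12,.142)):
    m=box&(d>0)&(np.hypot(W[...,0]-.507,W[...,1]-.235)<.02)&(W[...,2]>lo)&(W[...,2]<hi); w=W[m][:,:2]
    if len(w)<8: print(lo,len(w)); continue
    f=least_squares(lambda p:np.hypot(w[:,0]-p[0],w[:,1]-p[1])-.0105,[.507,.232],loss="soft_l1",f_scale=.0005)
    print(lo,len(w),np.round(f.x,4),"rms",np.sqrt(np.mean(f.fun**2)),np.round(w.min(0),4),np.round(w.max(0),4))
E
```

```text
t 6.07 pos [0.5068 0.2349 0.1388] ang -16.71 tiltz [ 3.e-04  1.e-04 -1.e+00] F [ 0.1 -0.2  0.3] w 0.236
shift mm [ 0.4 -0.3 10.8] norm 10.9
rotvec deg [-0.01 -0.02 -0.21]
t 6.12 pos [0.5068 0.2349 0.1388] ang -16.71 tiltz [ 2.e-04  1.e-04 -1.e+00] F [-0.2 -0.1  0.5] w 0.234
shift mm [ 0.5 -0.2 10.8] norm 10.8
rotvec deg [-0.01 -0.01 -0.21]
cal drift mm [-0.02  0.03 -0.07]
((507.5323486328125, 235.87538146972656), (55.93881607055664, 56.01620864868164), 67.9382095336914)
0.06 117 [0.505  0.2342] rms 0.00014132707644772528 [0.4963 0.2345] [0.5156 0.2449]
0.075 196 [0.5052 0.2343] rms 0.0001570775282131024 [0.496  0.2344] [0.5158 0.2453]
0.09 250 [0.5055 0.2343] rms 0.0001722796998469007 [0.4953 0.2338] [0.516  0.2452]
0.105 279 [0.5058 0.234 ] rms 0.0006298470297402307 [0.4966 0.2337] [0.5222 0.2479]
0.12 2117 [0.5063 0.2344] rms 0.0037977820680084877 [0.4939 0.2245] [0.5227 0.2482]
```

In the same wrist frame the vial's foot is at (0.505, 0.234) and the stand's centre at (0.5075, 0.236). I'll shift by about 2.7 mm and lower.

>>> move_arm(series=[{"jaw": 240,"x": 0.0017,"y": -0.0022,"z": 0,"rx": 0,"ry": 0,"rz": 0},{"jaw": 240,"x": 0,"y": 0,"z": 0.008,"rx": 0,"ry": 0,"rz": 0},{"jaw": 240,"x": 0,"y": 0,"z": 0.008,"rx": 0,"ry": 0,"rz": 0},{"jaw": 240,"x": 0,"y": 0,"z": 0.008,"rx": 0,"ry": 0,"rz": 0},{"jaw": 240,"x": 0,"y": 0,"z": 0.006,"rx": 0,"ry": 0,"rz": 0},{"jaw": 240,"x": 0,"y": 0,"z": 0,"rx": 0,"ry": 0,"rz": 0},{"jaw": 240,"x": 0,"y": 0,"z": 0,"rx": 0,"ry": 0,"rz": 0}])

```text
time: 6.7
ee_pos: [0.5085, 0.2364, 0.1078]
tcp_rot: [0.989, -0.145, -0.001, 0.0]
wrist_force: [-0.1, -0.1, 0.1]
width: 0.237
```

>>> move_arm(series=[{"jaw": 240,"x": 0,"y": 0,"z": 0.006,"rx": 0,"ry": 0,"rz": 0},{"jaw": 240,"x": 0,"y": 0,"z": 0.006,"rx": 0,"ry": 0,"rz": 0},{"jaw": 240,"x": 0,"y": 0,"z": 0.006,"rx": 0,"ry": 0,"rz": 0},{"jaw": 240,"x": 0,"y": 0,"z": 0.004,"rx": 0,"ry": 0,"rz": 0},{"jaw": 240,"x": 0,"y": 0,"z": 0.002,"rx": 0,"ry": 0,"rz": 0},{"jaw": 240,"x": 0,"y": 0,"z": 0,"rx": 0,"ry": 0,"rz": 0},{"jaw": 240,"x": 0,"y": 0,"z": 0,"rx": 0,"ry": 0,"rz": 0}])

```text
time: 7.28
ee_pos: [0.509, 0.2365, 0.0846]
tcp_rot: [0.989, -0.145, -0.0, 0.0]
wrist_force: [-0.1, -0.2, -0.3]
width: 0.236
```

>>> move_arm(series=[{"jaw": 240,"x": 0,"y": 0,"z": 0.001,"rx": 0,"ry": 0,"rz": 0},{"jaw": 240,"x": 0,"y": 0,"z": 0,"rx": 0,"ry": 0,"rz": 0},{"jaw": 240,"x": 0,"y": 0,"z": 0,"rx": 0,"ry": 0,"rz": 0},{"jaw": 240,"x": 0,"y": 0,"z": 0,"rx": 0,"ry": 0,"rz": 0}])

```text
time: 7.62
ee_pos: [0.5091, 0.2366, 0.0838]
tcp_rot: [0.989, -0.145, 0.0, -0.0]
wrist_force: [-0.7, 0.1, -0.9]
width: 0.236
```

```bash
python3 - <<'E'
from h import *
plan([0.509,0.2365,0.083],-16.5)
img,d,cal,W=cloud("wrist"); cv2.imwrite("pics/w6.png",cv2.resize(img[150:330,200:370],None,fx=3.3,fy=3.3))
E
```

```text
t 7.62 pos [0.5091 0.2366 0.0838] ang -16.7 tiltz [ 2.e-04  1.e-04 -1.e+00] F [-0.7  0.1 -0.9] w 0.236
shift mm [-0.   0.1  0.8] norm 0.8
rotvec deg [-0.01 -0.01 -0.2 ]
```

View pics/w6.png

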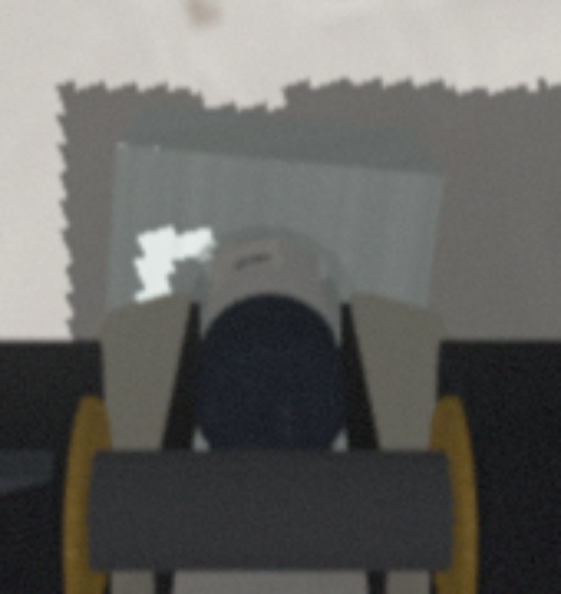

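The crop shows the vial in the bore, with the body at about (270,270) ringed by the bore mouth and no contact force. I'll release gently and rise.

>>> move_arm(series=[{"jaw": 180,"x": 0,"y": 0,"z": 0,"rx": 0,"ry": 0,"rz": 0},{"jaw": 165,"x": 0,"y": 0,"z": 0,"rx": 0,"ry": 0,"rz": 0},{"jaw": 150,"x": 0,"y": 0,"z": 0,"rx": 0,"ry": 0,"rz": 0},{"jaw": 130,"x": 0,"y": 0,"z": 0,"rx": 0,"ry": 0,"rz": 0},{"jaw": 110,"x": 0,"y": 0,"z": 0,"rx": 0,"ry": 0,"rz": 0},{"jaw": 110,"x": 0,"y": 0,"z": 0,"rx": 0,"ry": 0,"rz": 0}])

```text
time: 8.17
ee_pos: [0.509, 0.2365, 0.0837]
tcp_rot: [0.989, -0.145, 0.0, -0.0]
wrist_force: [-0.3, -0.1, 0.2]
width: 0.554
```

>>> move_arm(series=[{"jaw": 110,"x": 0,"y": 0,"z": -0.01,"rx": 0,"ry": 0,"rz": 0},{"jaw": 110,"x": 0,"y": 0,"z": -0.025,"rx": 0,"ry": 0,"rz": 0},{"jaw": 110,"x": 0,"y": 0,"z": -0.03,"rx": 0,"ry": 0,"rz": 0},{"jaw": 110,"x": 0,"y": 0,"z": -0.03,"rx": 0,"ry": 0,"rz": 0},{"jaw": 110,"x": 0,"y": 0,"z": -0.02,"rx": 0,"ry": 0,"rz": 0},{"jaw": 110,"x": 0,"y": 0,"z": 0,"rx": 0,"ry": 0,"rz": 0}])

```text
time: 8.67
ee_pos: [0.5117, 0.2373, 0.2047]
tcp_rot: [0.989, -0.145, 0.005, -0.002]
wrist_force: [0.0, 0.2, 0.1]
width: 0.571
```

```bash
python3 - <<'E'
from h import *
plan([0.5315,-0.1325,0.2],9.9)
img,d,cal,W=cloud("wrist"); cv2.imwrite("pics/w7.png",img)
m=(d>0)&(np.hypot(W[...,0]-.5083,W[...,1]-.2355)<.05)&(W[...,2]>.07)&(W[...,2]<.1); w=W[m]
print(len(w),np.median(w,0),cv2.minAreaRect((w[:,:2]*1000).astype(np.float32)))
E
```

```text
t 8.67 pos [0.5117 0.2373 0.2047] ang -16.7 tiltz [ 0.0095  0.0023 -1.    ] F [0.  0.2 0.1] w 0.571
shift mm [125.1 348.5   4. ] norm 370.3
rotvec deg [ -0.17  -0.54 -26.6 ]
618 [0.50592277 0.2367824  0.08138724] ((505.610107421875, 235.82862854003906), (21.95077133178711, 21.86734962463379), 3.9669225215911865)
```

View pics/w7.png

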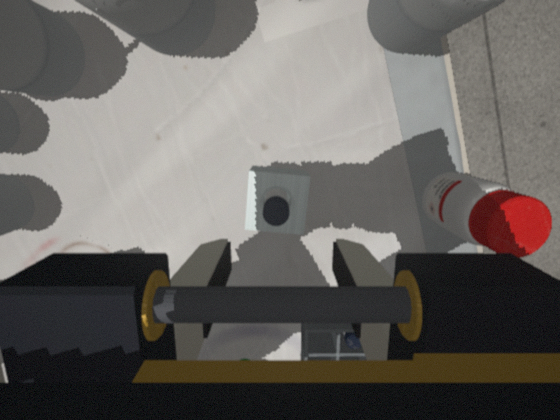

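The vial stands in the bore, with its cap at (276,210). Now I'll move to the lid.

>>> move_arm(series=[{"jaw": 110,"x": 0.0116,"y": 0.0316,"z": 0,"rx": 0,"ry": 0,"rz": 0},{"jaw": 110,"x": 0.0116,"y": 0.0316,"z": 0,"rx": 0,"ry": 0,"rz": 0},{"jaw": 110,"x": 0.0116,"y": 0.0316,"z": 0,"rx": 0,"ry": 0,"rz": 0},{"jaw": 110,"x": 0.0116,"y": 0.0316,"z": 0,"rx": 0,"ry": 0,"rz": 0},{"jaw": 110,"x": 0.0116,"y": 0.0316,"z": 0,"rx": 0,"ry": 0,"rz": 0},{"jaw": 110,"x": 0.0116,"y": 0.0316,"z": 0,"rx": 0,"ry": 0,"rz": 0},{"jaw": 110,"x": 0.0116,"y": 0.0316,"z": 0,"rx": 0,"ry": 0,"rz": 0},{"jaw": 110,"x": 0.0116,"y": 0.0316,"z": 0,"rx": 0,"ry": 0,"rz": 0}])

```text
time: 9.38
ee_pos: [0.5242, -0.0337, 0.1975]
tcp_rot: [0.989, -0.145, -0.001, -0.0]
wrist_force: [0.1, -0.3, 0.8]
width: 0.57
```

>>> move_arm(series=[{"jaw": 110,"x": 0.0116,"y": 0.0316,"z": 0,"rx": 0,"ry": 0,"rz": 0},{"jaw": 110,"x": 0.0116,"y": 0.0316,"z": 0,"rx": 0,"ry": 0,"rz": 0},{"jaw": 110,"x": 0.0116,"y": 0.0316,"z": 0,"rx": 0,"ry": 0,"rz": 0},{"jaw": 110,"x": 0,"y": 0,"z": 0,"rx": 0,"ry": 0,"rz": -6.65},{"jaw": 110,"x": 0,"y": 0,"z": 0,"rx": 0,"ry": 0,"rz": -6.65},{"jaw": 110,"x": 0,"y": 0,"z": 0,"rx": 0,"ry": 0,"rz": -6.65},{"jaw": 110,"x": 0,"y": 0,"z": 0,"rx": 0,"ry": 0,"rz": -6.65}])

```text
time: 9.97
ee_pos: [0.5304, -0.1332, 0.1972]
tcp_rot: [0.996, 0.089, -0.001, -0.001]
wrist_force: [0.2, 0.1, 0.2]
width: 0.57
```

>>> move_arm(series=[{"jaw": 110,"x": 0,"y": 0,"z": 0,"rx": 0,"ry": 0,"rz": 0},{"jaw": 110,"x": 0,"y": 0,"z": 0,"rx": 0,"ry": 0,"rz": 0},{"jaw": 110,"x": 0,"y": 0,"z": 0,"rx": 0,"ry": 0,"rz": 0},{"jaw": 110,"x": 0,"y": 0,"z": 0,"rx": 0,"ry": 0,"rz": 0},{"jaw": 110,"x": 0,"y": 0,"z": 0,"rx": 0,"ry": 0,"rz": 0}])

```text
time: 10.38
ee_pos: [0.5312, -0.1329, 0.1985]
tcp_rot: [0.996, 0.086, -0.0, -0.0]
wrist_force: [0.4, 0.2, -0.5]
width: 0.567
```

```bash
python3 - <<'E'
from h import *
plan([0.5315,-0.1325,0.04],9.9)
img,d,cal,W=cloud("wrist"); cv2.imwrite("pics/w8.png",img)
for n,lo,hi in (("plate",.008,.024),("rib",.036,.06)):
    m=(d>0)&(np.hypot(W[...,0]-.5315,W[...,1]+.1325)<.09)&(W[...,2]>lo)&(W[...,2]<hi); w=W[m]
    print(n,len(w),np.median(w[:,2]),cv2.minAreaRect((w[:,:2]*1000).astype(np.float32)))
E
```

```text
t 10.38 pos [ 0.5312 -0.1329  0.1985] ang 9.82 tiltz [-2.e-04  1.e-04 -1.e+00] F [ 0.4  0.2 -0.5] w 0.567
shift mm [  0.3  -0.4 158.5] norm 158.5
rotvec deg [-0.01  0.01 -0.08]
plate 7961 0.016941604525997467 ((531.9251098632812, -132.54905700683594), (81.1037826538086, 112.23391723632812), 9.940793991088867)
rib 1147 0.04465197291740841 ((531.9747924804688, -132.03457641601562), (15.522760391235352, 61.06884765625), 9.592458724975586)
```

View pics/w8.png

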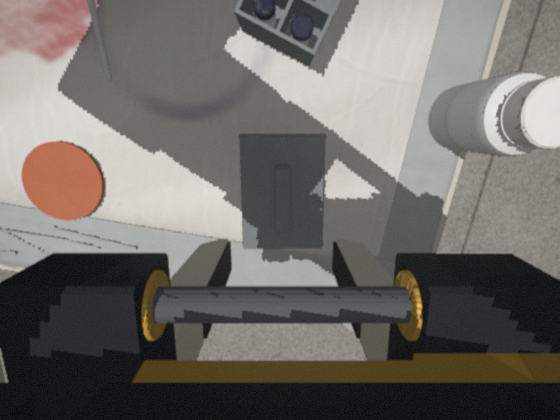

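The lid's rib is at (283,198) in the wrist view, and the TCP is within 1 mm of its centre. I'll descend and grip.

>>> move_arm(series=[{"jaw": 110,"x": 0.0005,"y": -0.0006,"z": 0.03,"rx": 0,"ry": 0,"rz": 0},{"jaw": 110,"x": 0,"y": 0,"z": 0.035,"rx": 0,"ry": 0,"rz": 0},{"jaw": 110,"x": 0,"y": 0,"z": 0.035,"rx": 0,"ry": 0,"rz": 0},{"jaw": 110,"x": 0,"y": 0,"z": 0.03,"rx": 0,"ry": 0,"rz": 0},{"jaw": 110,"x": 0,"y": 0,"z": 0.018,"rx": 0,"ry": 0,"rz": 0},{"jaw": 110,"x": 0,"y": 0,"z": 0.008,"rx": 0,"ry": 0,"rz": 0},{"jaw": 110,"x": 0,"y": 0,"z": 0,"rx": 0,"ry": 0,"rz": 0},{"jaw": 110,"x": 0,"y": 0,"z": 0,"rx": 0,"ry": 0,"rz": 0}], squeeze=35)

```text
time: 11.1
ee_pos: [0.5322, -0.1326, 0.0432]
tcp_rot: [0.996, 0.086, 0.0, 0.0]
wrist_force: [0.1, -0.3, -0.2]
width: 0.569
```

>>> move_arm(series=[{"jaw": 150,"x": 0,"y": 0,"z": 0,"rx": 0,"ry": 0,"rz": 0},{"jaw": 180,"x": 0,"y": 0,"z": 0,"rx": 0,"ry": 0,"rz": 0},{"jaw": 210,"x": 0,"y": 0,"z": 0,"rx": 0,"ry": 0,"rz": 0},{"jaw": 250,"x": 0,"y": 0,"z": 0,"rx": 0,"ry": 0,"rz": 0},{"jaw": 250,"x": 0,"y": 0,"z": 0,"rx": 0,"ry": 0,"rz": 0},{"jaw": 250,"x": 0,"y": 0,"z": 0,"rx": 0,"ry": 0,"rz": 0},{"jaw": 250,"x": 0,"y": 0,"z": 0,"rx": 0,"ry": 0,"rz": 0},{"jaw": 250,"x": 0,"y": 0,"z": 0,"rx": 0,"ry": 0,"rz": 0}], squeeze=35)

```text
time: 11.77
ee_pos: [0.5319, -0.1325, 0.0429]
tcp_rot: [0.996, 0.086, 0.0, 0.0]
wrist_force: [-0.6, 0.3, 3.2]
width: 0.166
```

```bash
python3 - <<'E'
from h import *
plan([0.5315,-0.1325,0.14],9.9)
E
```

```text
t 11.77 pos [ 0.5319 -0.1325  0.0429] ang 9.9 tiltz [ 4.e-04 -2.e-04 -1.e+00] F [-0.6  0.3  3.2] w 0.166
shift mm [ -0.3  -0.  -97.1] norm 97.1
rotvec deg [ 0.01 -0.02 -0.  ]
```

>>> move_arm(series=[{"jaw": 250,"x": 0,"y": 0,"z": -0.01,"rx": 0,"ry": 0,"rz": 0},{"jaw": 250,"x": 0,"y": 0,"z": -0.02,"rx": 0,"ry": 0,"rz": 0},{"jaw": 250,"x": 0,"y": 0,"z": -0.02,"rx": 0,"ry": 0,"rz": 0},{"jaw": 250,"x": 0,"y": 0,"z": -0.02,"rx": 0,"ry": 0,"rz": 0},{"jaw": 250,"x": 0,"y": 0,"z": -0.02,"rx": 0,"ry": 0,"rz": 0},{"jaw": 250,"x": 0,"y": 0,"z": -0.01,"rx": 0,"ry": 0,"rz": 0},{"jaw": 250,"x": 0,"y": 0,"z": 0,"rx": 0,"ry": 0,"rz": 0},{"jaw": 250,"x": 0,"y": 0,"z": 0,"rx": 0,"ry": 0,"rz": 0}])

```text
time: 12.43
ee_pos: [0.5317, -0.1324, 0.1428]
tcp_rot: [0.996, 0.086, 0.0, 0.0]
wrist_force: [0.6, 0.4, -2.2]
width: 0.167
```

```bash
python3 - <<'E'
from h import *
plan([0.5166,0.0488,0.143],9.9)
img,d,cal,W=cloud("wrist"); cv2.imwrite("pics/w9.png",img)
plan([0.5166,0.0488,0.143],-16.3)
E
```

```text
t 12.43 pos [ 0.5317 -0.1324  0.1428] ang 9.89 tiltz [ 7.e-04 -3.e-04 -1.e+00] F [ 0.6  0.4 -2.2] w 0.167
shift mm [  16.2 -181.1   -0.2] norm 181.9
rotvec deg [ 0.03 -0.04 -0.01]
t 12.48 pos [ 0.5311 -0.1322  0.1419] ang 9.89 tiltz [-1.1e-03  5.0e-04 -1.0e+00] F [-0.4 -0.1 -1. ] w 0.17
shift mm [  16.8 -180.8   -1. ] norm 181.5
rotvec deg [-0.03  0.07 26.19]
```

View pics/w9.png

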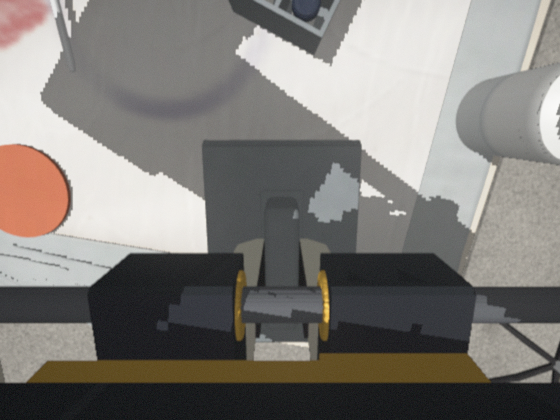

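>>> move_arm(series=[{"jaw": 250,"x": 0,"y": 0,"z": -0.01,"rx": 0,"ry": 0,"rz": 5},{"jaw": 250,"x": 0,"y": 0,"z": 0,"rx": 0,"ry": 0,"rz": 6},{"jaw": 250,"x": 0,"y": 0,"z": 0,"rx": 0,"ry": 0,"rz": 6},{"jaw": 250,"x": 0,"y": 0,"z": 0,"rx": 0,"ry": 0,"rz": 6},{"jaw": 250,"x": 0,"y": 0,"z": 0,"rx": 0,"ry": 0,"rz": 3.1},{"jaw": 250,"x": 0,"y": 0,"z": 0,"rx": 0,"ry": 0,"rz": 0}])

```text
time: 12.98
ee_pos: [0.5307, -0.132, 0.1509]
tcp_rot: [0.99, -0.142, -0.002, -0.0]
wrist_force: [0.1, 0.0, -0.8]
width: 0.168
```

>>> move_arm(series=[{"jaw": 250,"x": -0.005,"y": -0.013,"z": 0,"rx": 0,"ry": 0,"rz": 0},{"jaw": 250,"x": -0.01,"y": -0.026,"z": 0,"rx": 0,"ry": 0,"rz": 0},{"jaw": 250,"x": -0.01,"y": -0.026,"z": 0,"rx": 0,"ry": 0,"rz": 0},{"jaw": 250,"x": -0.01,"y": -0.026,"z": 0,"rx": 0,"ry": 0,"rz": 0},{"jaw": 250,"x": -0.01,"y": -0.026,"z": 0,"rx": 0,"ry": 0,"rz": 0},{"jaw": 250,"x": -0.01,"y": -0.026,"z": 0,"rx": 0,"ry": 0,"rz": 0},{"jaw": 250,"x": -0.007,"y": -0.018,"z": 0,"rx": 0,"ry": 0,"rz": 0},{"jaw": 250,"x": -0.0032,"y": -0.0087,"z": 0,"rx": 0,"ry": 0,"rz": 0}])

```text
time: 13.65
ee_pos: [0.5149, 0.052, 0.152]
tcp_rot: [0.99, -0.139, -0.001, -0.0]
wrist_force: [0.4, 0.3, -1.2]
width: 0.169
```

>>> move_arm(series=[{"jaw": 250,"x": 0,"y": 0,"z": 0,"rx": 0,"ry": 0,"rz": 0},{"jaw": 250,"x": 0,"y": 0,"z": 0,"rx": 0,"ry": 0,"rz": 0},{"jaw": 250,"x": 0,"y": 0,"z": 0,"rx": 0,"ry": 0,"rz": 0},{"jaw": 250,"x": 0,"y": 0,"z": 0,"rx": 0,"ry": 0,"rz": 0},{"jaw": 250,"x": 0,"y": 0,"z": 0,"rx": 0,"ry": 0,"rz": 0}])

```text
time: 14.07
ee_pos: [0.5166, 0.0476, 0.1526]
tcp_rot: [0.99, -0.142, -0.0, 0.0]
wrist_force: [-0.2, -0.4, -1.6]
width: 0.169
```

```bash
python3 - <<'E'
from h import *
plan([0.5166,0.0488,0.11],-16.2)
img,d,cal,W=cloud("wrist"); cv2.imwrite("pics/w10.png",img); np.savez("w10.npz",img=img,d=d,W=W)
img2,d2,cal2,W2=cloud("scene"); cv2.imwrite("pics/s10.png",cv2.resize(img2[150:330,200:400],None,fx=3.2,fy=3.2)); np.savez("s10.npz",img=img2,d=d2,W=W2)
m=(d>0)&(np.hypot(W[...,0]-.5166,W[...,1]-.0488)<.085)&(W[...,2]>.105)&(W[...,2]<.14)
w=W[m]; print(len(w),np.percentile(w[:,2],[5,50,95]),cv2.minAreaRect((w[:,:2]*1000).astype(np.float32)))
A=np.c_[w[:,:2]-[.5166,.0488],np.ones(len(w))]; mm=np.abs(w[:,2]-np.median(w[:,2]))<.003
print("plane",np.linalg.lstsq(A[mm],w[mm,2],rcond=None)[0])
E
```

```text
t 14.07 pos [0.5166 0.0476 0.1526] ang -16.29 tiltz [-1.e-04 -2.e-04 -1.e+00] F [-0.2 -0.4 -1.6] w 0.169
shift mm [-0.4 -1.1 42.6] norm 42.6
rotvec deg [ 0.01  0.   -0.09]
15661 [0.11648487 0.12639792 0.1279937 ] ((516.61328125, 48.69895935058594), (115.85091400146484, 85.44610595703125), 73.78389739990234)
plane [-0.00052882  0.00021509  0.12646016]
```

View pics/w10.png

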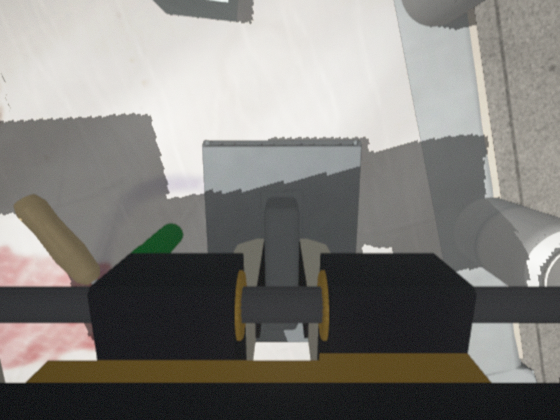

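View pics/s10.png

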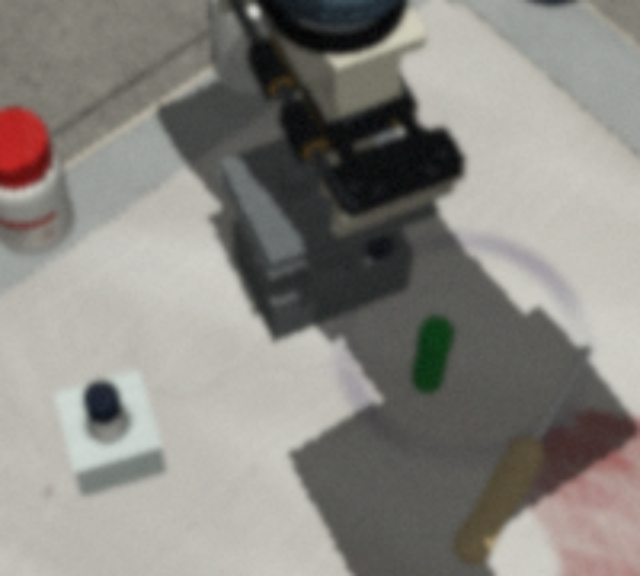

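```bash
python3 - <<'E'
import numpy as np,cv2
for f,c in (("w10.npz",(.5166,.0488)),("s10.npz",(.516,.049))):
    z=np.load(f);W=z["W"];d=z["d"]
    m=(d>0)&(np.hypot(W[...,0]-c[0],W[...,1]-c[1])<.085)&(W[...,2]>.122)&(W[...,2]<.13)
    if f[0]=="w": m[250:]=False
    w=W[m]; R=np.radians(-16.3); ex=np.array([np.cos(R),np.sin(R)]); ey=np.array([-np.sin(R),np.cos(R)])
    q=(w[:,:2]-[.5166,.0476]); a=q@ex*1000; b=q@ey*1000
    print(f,len(w),"x range",np.percentile(a,[.5,1,99,99.5]),"y",np.percentile(b,[.5,50,99.,99.5]),b.max())
    # rows near far edge
    if f[0]=="w":
        e=b>20; print("x edges far half",np.percentile(a[e],[0.3,99.7]),a[e].min(),a[e].max())
E
```

```text
w10.npz 13734 x range [-40.45692964 -40.07394455  39.08306792  39.48649501] y [ 1.98028924 34.44292437 56.36715069 56.42295035] 56.498640824375
x edges far half [-40.59373057  39.615165  ] -41.138717354478395 40.2816651044372
s10.npz 792 x range [-42.40643473 -42.21916555  38.32398553  38.57866924] y [-55.19167918  34.41353378  55.70058294  55.78839067] 56.034603116170096
```

The lid is level and centred on the TCP to about 0.4 mm, and in the scene crop the vial stands upright in the stand at (105,405). I'll apply the 1 mm correction and lower the lid in steps while watching the force.

>>> move_arm(series=[{"jaw": 250,"x": 0.0007,"y": -0.0012,"z": 0.01,"rx": 0,"ry": 0,"rz": 0},{"jaw": 250,"x": 0,"y": 0,"z": 0.015,"rx": 0,"ry": 0,"rz": 0},{"jaw": 250,"x": 0,"y": 0,"z": 0.015,"rx": 0,"ry": 0,"rz": 0},{"jaw": 250,"x": 0,"y": 0,"z": 0.01,"rx": 0,"ry": 0,"rz": 0},{"jaw": 250,"x": 0,"y": 0,"z": 0,"rx": 0,"ry": 0,"rz": 0},{"jaw": 250,"x": 0,"y": 0,"z": 0,"rx": 0,"ry": 0,"rz": 0},{"jaw": 250,"x": 0,"y": 0,"z": 0,"rx": 0,"ry": 0,"rz": 0},{"jaw": 250,"x": 0,"y": 0,"z": 0,"rx": 0,"ry": 0,"rz": 0}])

```text
time: 14.83
ee_pos: [0.5181, 0.0496, 0.1034]
tcp_rot: [0.99, -0.141, 0.001, -0.0]
wrist_force: [-0.9, -0.6, -0.6]
width: 0.172
```

```bash
python3 - <<'E'
from h import *
plan([0.5174,0.0486,0.086],-16.2)
img2,d2,cal2,W2=cloud("scene"); cv2.imwrite("pics/s11.png",cv2.resize(img2[180:290,250:350],None,fx=5,fy=5,interpolation=cv2.INTER_CUBIC))
E
```

```text
t 14.83 pos [0.5181 0.0496 0.1034] ang -16.2 tiltz [ 1.5e-03 -2.0e-04 -1.0e+00] F [-0.9 -0.6 -0.6] w 0.172
shift mm [-0.4  1.2 17.4] norm 17.4
rotvec deg [-0.01 -0.09 -0.  ]
```

View pics/s11.png

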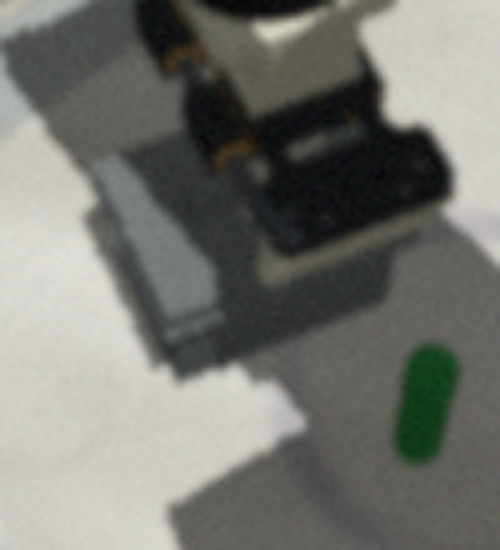

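>>> move_arm(series=[{"jaw": 250,"x": 0,"y": 0,"z": 0.003,"rx": 0,"ry": 0,"rz": 0},{"jaw": 250,"x": 0,"y": 0,"z": 0.003,"rx": 0,"ry": 0,"rz": 0},{"jaw": 250,"x": 0,"y": 0,"z": 0.002,"rx": 0,"ry": 0,"rz": 0},{"jaw": 250,"x": 0,"y": 0,"z": 0,"rx": 0,"ry": 0,"rz": 0},{"jaw": 250,"x": 0,"y": 0,"z": 0,"rx": 0,"ry": 0,"rz": 0}])

```text
time: 15.3
ee_pos: [0.5173, 0.0497, 0.0944]
tcp_rot: [0.99, -0.141, -0.0, -0.0]
wrist_force: [-0.6, 0.3, -1.7]
width: 0.167
```

No contact, and the skirt is already past the rim. Continuing.

>>> move_arm(series=[{"jaw": 250,"x": 0,"y": 0,"z": 0.003,"rx": 0,"ry": 0,"rz": 0},{"jaw": 250,"x": 0,"y": 0,"z": 0.003,"rx": 0,"ry": 0,"rz": 0},{"jaw": 250,"x": 0,"y": 0,"z": 0.001,"rx": 0,"ry": 0,"rz": 0},{"jaw": 250,"x": 0,"y": 0,"z": 0,"rx": 0,"ry": 0,"rz": 0},{"jaw": 250,"x": 0,"y": 0,"z": 0,"rx": 0,"ry": 0,"rz": 0}])

```text
time: 15.72
ee_pos: [0.5173, 0.0497, 0.0875]
tcp_rot: [0.99, -0.141, -0.0, -0.0]
wrist_force: [-0.2, -0.2, -1.1]
width: 0.167
```

>>> move_arm(series=[{"jaw": 250,"x": 0,"y": 0,"z": 0.001,"rx": 0,"ry": 0,"rz": 0},{"jaw": 250,"x": 0,"y": 0,"z": 0.001,"rx": 0,"ry": 0,"rz": 0},{"jaw": 250,"x": 0,"y": 0,"z": 0,"rx": 0,"ry": 0,"rz": 0},{"jaw": 250,"x": 0,"y": 0,"z": 0,"rx": 0,"ry": 0,"rz": 0}])

```text
time: 16.05
ee_pos: [0.5174, 0.0497, 0.0856]
tcp_rot: [0.99, -0.141, -0.0, -0.0]
wrist_force: [0.6, -0.0, -1.4]
width: 0.163
```

>>> move_arm(series=[{"jaw": 250,"x": 0,"y": 0,"z": 0.001,"rx": 0,"ry": 0,"rz": 0},{"jaw": 250,"x": 0,"y": 0,"z": 0,"rx": 0,"ry": 0,"rz": 0},{"jaw": 250,"x": 0,"y": 0,"z": 0,"rx": 0,"ry": 0,"rz": 0},{"jaw": 250,"x": 0,"y": 0,"z": 0,"rx": 0,"ry": 0,"rz": 0}])

```text
time: 16.38
ee_pos: [0.5176, 0.0497, 0.085]
tcp_rot: [0.99, -0.141, 0.0, -0.0]
wrist_force: [-1.5, -0.2, 2.9]
width: 0.167
```

Contact came at the expected height (TCP z 0.085). I'll release and rise.

>>> move_arm(series=[{"jaw": 215,"x": 0,"y": 0,"z": 0,"rx": 0,"ry": 0,"rz": 0},{"jaw": 190,"x": 0,"y": 0,"z": 0,"rx": 0,"ry": 0,"rz": 0},{"jaw": 150,"x": 0,"y": 0,"z": 0,"rx": 0,"ry": 0,"rz": 0},{"jaw": 110,"x": 0,"y": 0,"z": 0,"rx": 0,"ry": 0,"rz": 0},{"jaw": 110,"x": 0,"y": 0,"z": 0,"rx": 0,"ry": 0,"rz": 0},{"jaw": 110,"x": 0,"y": 0,"z": 0,"rx": 0,"ry": 0,"rz": 0}])

```text
time: 16.88
ee_pos: [0.5174, 0.0497, 0.0845]
tcp_rot: [0.99, -0.141, -0.0, 0.0]
wrist_force: [0.4, 0.3, -1.5]
width: 0.477
```

>>> move_arm(series=[{"jaw": 110,"x": 0,"y": 0,"z": -0.01,"rx": 0,"ry": 0,"rz": 0},{"jaw": 110,"x": 0,"y": 0,"z": -0.025,"rx": 0,"ry": 0,"rz": 0},{"jaw": 110,"x": 0,"y": 0,"z": -0.035,"rx": 0,"ry": 0,"rz": 0},{"jaw": 110,"x": 0,"y": 0,"z": -0.035,"rx": 0,"ry": 0,"rz": 0},{"jaw": 110,"x": 0,"y": 0,"z": -0.03,"rx": 0,"ry": 0,"rz": 0},{"jaw": 110,"x": -0.02,"y": 0.02,"z": 0,"rx": 0,"ry": 0,"rz": 0},{"jaw": 110,"x": -0.02,"y": 0.02,"z": 0,"rx": 0,"ry": 0,"rz": 0}])

```text
time: 17.47
ee_pos: [0.4695, 0.0222, 0.2227]
tcp_rot: [0.99, -0.14, 0.003, 0.0]
wrist_force: [0.2, -0.5, -0.6]
width: 0.566
```

>>> move_arm(series=[{"jaw": 110,"x": -0.025,"y": 0.025,"z": 0,"rx": 0,"ry": 0,"rz": 0},{"jaw": 110,"x": -0.025,"y": 0.025,"z": 0,"rx": 0,"ry": 0,"rz": 0},{"jaw": 110,"x": -0.025,"y": 0.025,"z": 0,"rx": 0,"ry": 0,"rz": 0},{"jaw": 110,"x": -0.015,"y": 0.015,"z": 0,"rx": 0,"ry": 0,"rz": 0},{"jaw": 110,"x": 0,"y": 0,"z": 0,"rx": 0,"ry": 0,"rz": 0},{"jaw": 110,"x": 0,"y": 0,"z": 0,"rx": 0,"ry": 0,"rz": 0},{"jaw": 110,"x": 0,"y": 0,"z": 0,"rx": 0,"ry": 0,"rz": 0},{"jaw": 110,"x": 0,"y": 0,"z": 0,"rx": 0,"ry": 0,"rz": 0}])

```text
time: 18.13
ee_pos: [0.3572, -0.0387, 0.2201]
tcp_rot: [0.99, -0.141, 0.0, -0.0]
wrist_force: [0.8, 0.4, -0.5]
width: 0.571
```

```bash
python3 - <<'E'
from h import *
print(bot.read_state()["time"],bot.read_state()["ee_pos"])
for n in ("scene","top","wrist"):
    img,d,cal,W=cloud(n); cv2.imwrite(f"pics/{n}F.png",img)
    for k,c,r,lo,hi in (("plate",(.517,.049),.075,.05,.068),("rib",(.517,.049),.06,.078,.1),("tall",(.5075,.235),.03,.07,.1),("red",(.68,.177),.06,.1,.15),("white",(.69,-.031),.06,.11,.15),("green",(.41,.046),.03,.06,.1)):
        m=(d>0)&(np.hypot(W[...,0]-c[0],W[...,1]-c[1])<r)&(W[...,2]>lo)&(W[...,2]<hi); w=W[m]
        if len(w)<20: print(n,k,len(w)); continue
        rr=cv2.minAreaRect((w[:,:2]*1000).astype(np.float32))
        A=np.c_[w[:,:2]-w[:,:2].mean(0),np.ones(len(w))]; p=np.linalg.lstsq(A,w[:,2],rcond=None)[0]
        print(n,k,len(w),"z",np.round(np.percentile(w[:,2],[5,50,95]),4),"slope",np.round(p[:2],4),np.round(rr[0],1),np.round(rr[1],1),round(rr[2],1))
    if n=="scene": cv2.imwrite("pics/sF.png",cv2.resize(img[170:310,200:380],None,fx=4,fy=4,interpolation=cv2.INTER_CUBIC))
E
```

```text
18.1333 [ 0.35724356 -0.03872746  0.22006178]
scene plate 1562 z [0.0549 0.0592 0.0621] slope [ 0.011  -0.0065] [515.8  49. ] [114.5  83.9] 74.5
scene rib 238 z [0.0802 0.0863 0.0893] slope [ 0.2085 -0.0648] [516.   49.8] [60.6 17.5] 74.1
scene tall 122 z [0.0736 0.0839 0.0861] slope [ 0.2632 -0.1017] [505.1 235.8] [21.2 20.3] 48.6
scene red 424 z [0.1029 0.1114 0.1141] slope [ 0.0776 -0.0228] [678.5 178.6] [48.2 48.3] 86.1
scene white 321 z [0.1128 0.1242 0.1271] slope [ 0.1257 -0.0856] [687.4 -30.4] [44.4 44.9] 70.6
scene green 120 z [0.0627 0.0763 0.0798] slope [ 0.3212 -0.3189] [409.3  46.9] [20.5 22.4] 49.2
top plate 2006 z [0.0555 0.0583 0.0609] slope [-0.0007 -0.0008] [518.2  47.6] [113.5  84.2] 73.9
top rib 263 z [0.0828 0.086  0.0884] slope [ 0.0019 -0.0026] [518.3  47.3] [61.6 15.9] 73.9
top tall 113 z [0.0775 0.0833 0.0856] slope [-0.028   0.1609] [508.7 233. ] [21.2 19.6] 89.3
top red 538 z [0.1073 0.1108 0.1131] slope [0.037  0.0111] [681.3 176.1] [48.3 48.2] 60.5
top white 467 z [0.118  0.124  0.1265] slope [ 0.0703 -0.0323] [690.3 -32.2] [44.5 43.9] 26.6
top green 106 z [0.0728 0.0762 0.0788] slope [-0.0402 -0.0966] [411.7  45. ] [21.  21.5] 61.8
wrist plate 9146 z [0.0572 0.0588 0.0609] slope [0.0071 0.0013] [514.5  41.2] [94.5 82. ] 73.9
wrist rib 2042 z [0.08   0.0863 0.0877] slope [ 0.2186 -0.0559] [516.2  49.5] [61.4 16.2] 74.1
wrist tall 0
wrist red 0
wrist white 0
wrist green 653 z [0.071  0.0771 0.0784] slope [0.1537 0.084 ] [409.3  46.7] [21.6 21.3] 75.3
```

View pics/sF.png

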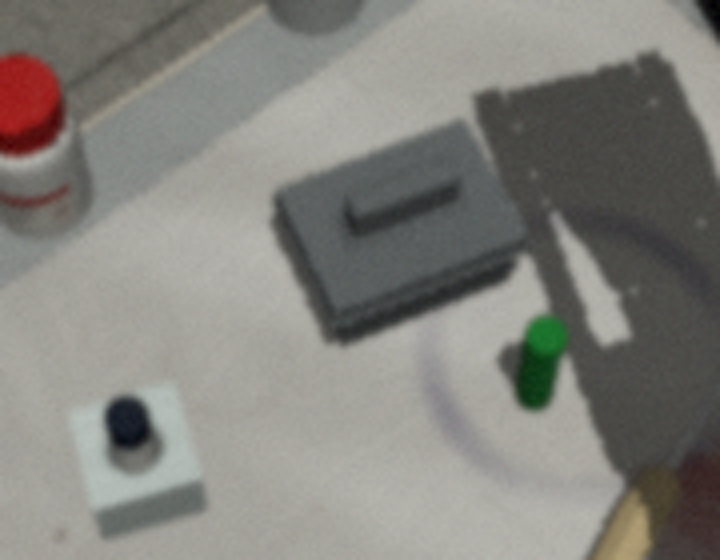

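View pics/wristF.png

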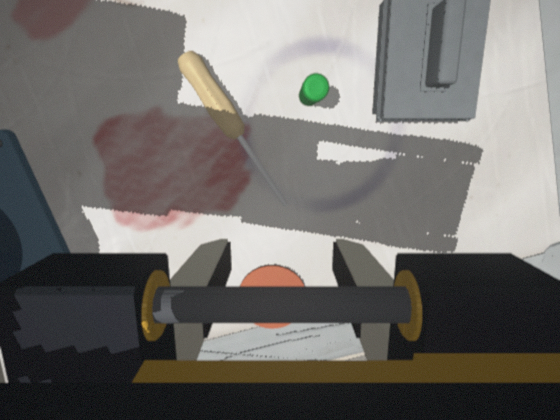

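The scene crop shows the lid level on the box, with its rib at (405,200), and the dark-capped vial upright in the stand at (130,430). The bottles and the green vial haven't moved. Heights match seated values: plate 58–59 mm (59 expected), rib top 86–87 mm (87 expected), vial top 83–84 mm (85 expected). The top-view slope of the plate is under 0.1%.

```bash
python3 -c "
from plant import bot
print(bot.sign_off())"
```

```text
the job is handed in; nothing more can be done
None
```

The job is done and handed in at about 18.3 s of the 58 s allowed. I took the dark-capped tall vial out of the box and stood it in the bore of the stand. Then I lifted the lid by its rib, turned it about 26° to match the box and lowered it on until it touched.

**Last checks, with the gripper clear of everything:**
- **Lid:** its plate is at z = 58–59 mm (59 expected when seated). The top view shows it level to within 0.1%; the scene and wrist views gave slopes of about 1%, which I put down to stray points and partial view. It sits within about 1 mm of the box centre, inside the 3 mm play.
- **Vial:** its cap top is at about 83–84 mm (85 expected). The top camera had read 1–2 mm low on known heights all along, and the pictures show the vial upright in the bore.
- **Bystanders:** both bottles and the green look-alike vial are where they were, to within about 1 mm.
- **Forces:** the highest wrist force I read was about 6 N, while gripping the vial over the box.

**What disagreed or failed:**
- The two fixed cameras differed by about 2–3 mm, so I used the wrist camera for the final alignment of the vial and averaged the camera readings for the lid.
- My first four move calls were refused for missing keys, and nothing moved.
- The short vials are now under the lid, so I could not see them at the end. I never touched them.

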